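# Turn the lid over onto the staining bath

### The arm

A 7-joint arm with a two-finger parallel gripper is mounted at the origin on the work surface. World frame = base frame: x ahead of the robot, y to its left, z up, the work surface at z = 0. Lengths are in m, angles in rad, forces in N, time in s.
With the tool pointing down it reaches from about 0.425 to 0.925 m from the base axis. Payload 6.8 kg.
Tool frame: the origin (TCP) lies midway between the tips of the shut fingers; the grasp point (between the pads) lies 19 mm behind it (arm.grasp_offset is the z of the grasp point in the tool frame, in m); z points along the fingers, x is the direction in which the jaws open and shut, and the axes are right-handed (so a half turn about z gives the same grasp; the last joint's range is limited). The gripper opens to 88 mm and grips with 3 to 60 N. Pads are 20 mm wide; open, the fingers measure 115 mm over their backs; the gripper's body (75 mm by 178 mm) begins 61 mm behind the grasp point.
Start: joints at [-1.351, 0.477, 0.022, 1.555, -0.011, 1.109, -0.083], TCP at [0.217, 0.639, 0.223] pointing down, gripper open.
Joint ranges: [-2.96, 2.96], [-0.34, 2.1], [-1.41, 1.46], [0.24, 2.44], [-1.37, 4.51], [0.17, 1.92], [-2.96, 2.96]. Speed limits (rad/s): [2.39, 2.39, 3.14, 3.14, 3.14, 3.14, 3.14].

### API

Orientations are given as a rotation vector (axis times angle).
In Python, from cell import arm gives the robot as it stands. Calls block until the motion is done:
- arm.movep(position, orientation): joint-space move of the TCP to a pose.
- arm.line_to(position, max_speed=0.15, frame=None, stop_force=None): straight line of the TCP; frame=None keeps the orientation; max_speed is the mean speed in m/s. With stop_force (N) it stops when the force on the tool has changed by that much, and returns True; else False.
- arm.goto_joints(angles): joint-space move.
- arm.let_go() and arm.grasp(squeeze=None): open the fingers fully, or close them until they stop; squeeze is the grip in N (None keeps the last).
- arm.wait(seconds).
- arm.solve_ik(position, orientation): joint angles nearest the present ones, or None.
- arm.get_obs(): the state.
- arm.get_image(name): name is "scene" or "side" or "wrist"; returns (picture, depth): 384x512x3 uint8, red, green, blue; 384x512 float32, m along the optical axis (not along the pixel's ray), 0 where there is no reading.
- arm.camera_params(name): a dict with "fovy" (degrees; the focal length in pixels is half the picture's height over the tangent of half this angle, whatever the lens; pixels are square), "cx", "cy" (the principal point, pixels), "rvec" (rotation vector, rad) and "tvec" (3), from world to camera coordinates, as OpenCV has them. Camera axes: x right, y down, z forward; pixel columns grow to the right and rows downward; lengths in m; the calibration is good to about 2 mm. The wrist camera is an equidistant fisheye: a pixel r from the principal point sees the ray r / f radians off the axis. A picture is of the moment at which its call begins: read the wrist's pose just before it. camera_params takes no time and is no camera call; for the wrist camera it gives the pose at the moment of the call.
A pose or a line that the arm cannot do raises arm.PlanningError and nothing moves.
- arm.close_job(): hands the job in, once; it reports no verdict.
The state is a dict: "time_s": time; "joint_positions": joint angles; "qvel": joint speeds; "tau": joint torques, N m; "eef_pos": TCP position; "eef_rot": TCP orientation; "force": force on the tool from outside, world axes, zero at the start; "ft_torque": the same for the moment, N m; "finger_gap": opening from 0.0 (shut) to 1.0 (fully open).
Only numpy, scipy, OpenCV 4.12 (cv2) and the standard library are available. Lean on these libraries where they do the work, as an engineer would, in place of code of your own. Each camera call takes 0.05 s, during which the arm holds its last target.

### The job

Close the slide-staining bath: its large lid lies inner face up on the low shelf beside the trough. Lift the lid by its T-handle, lever it up against the trough's wall and lower it over, so that it lies flat, centred and square on the rim, inner face down, covering the opening; do not let it drop, and leave the small lid where it is.

Things in the scene. Friction and masses are not known exactly. Their poses are not given: they have to be found in the camera images.
- bath: Fixed staining bath: open steel trough 140 mm (own x) by 110 mm (own y), rim 56 mm above the bench, walls 12 mm. Origin: centre of the trough's underside, at bench height; z up. Joined to its -y wall is a low white shelf 24 mm high, 150 mm wide in x, from y = -55 to -189 mm; the large lid starts on it, so the -y wall stands 32 mm above the shelf. Beyond the +y wall is bare bench.
- lid: Large lid: aluminium plate 160 (own x) by 130 (y) by 8 mm, 0.3 kg. Origin: centre of the plate. +z leaves the inner face (thin dark gasket line; outer face plain). Starts +z up on the shelf, square to the bath within 3 deg, +y edge 4 to 14 mm from the trough. A neck 12 mm wide runs from its -y edge to the handle. Closed: +z down, centre 60 mm high over the trough's, handle beyond the +y wall.
- lid_grip (a point): Centre of the large lid's T-handle: black bar 20 mm thick, 40 mm long, flat ends, along the lid's x, in the plate's plane, 99 mm from its centre on the -y side (34 mm off the -y edge). The bar turns freely on its axle: pinched from above by its two ends (fingers closing along it), gripper kept pointing down, the lid swings about it. Starts 28 mm up, clear of the shelf. Axes as the lid's.
- small_lid: Spare lid of a smaller bath: plate 100 by 85 by 8 mm with a thinner T-handle on its -y edge, flat on the bench on the bath's +x side. Origin: centre of the plate. Not to be used or moved.

How it is judged:
By the outcome, as a careful person would: the job done as asked, in the order asked, and still so for the second after the job is handed in, with the robot touching nothing.
It also fails if it takes over 42 s, if anything falls off the work surface, if the arm or the gripper's body presses on something with over 40 N, if the wrist force passes 120 N, or if a joint passes its speed limit or range.

## Working session

There is one attempt and no reset: what is moved stays moved. The work goes in short steps, each a Python script; the robot and the scene stay as the last script left them, time stands still between calls to the robot, and variables do not carry over. Pictures are saved under pics/ and viewed, and the job is handed in when it is done.

```bash
ls; mkdir -p pics
python3 - <<'E'
from cell import arm
import cv2,numpy as np
print(arm.get_obs())
for n in("scene","side","wrist"):
    p=arm.camera_params(n);im,d=arm.get_image(n);print(n,p)
    cv2.imwrite(f"pics/{n}0.png",im[:,:,::-1]);np.savez(f"pics/{n}0.npz",im=im,d=d,**{k:np.array(v) for k,v in p.items()})
E
```

```text
pics
{'time_s': 0.0, 'joint_positions': array([-1.35113528,  0.4777793 ,  0.02235653,  1.55642843, -0.01149962,
        1.10929963, -0.08309409]), 'qvel': array([ 0.00154367, -0.00103046,  0.00025293,  0.00100449, -0.00077531,
       -0.00090014,  0.00019735]), 'tau': array([-6.03170920e-04, -5.82851207e+01,  1.53441489e+00, -2.72614002e+01,
       -5.44029695e-02,  1.68035837e-02,  1.69094965e-04]), 'eef_pos': array([0.21713156, 0.63849594, 0.22170573]), 'eef_rot': array([ 2.55315340e+00,  1.82860027e+00, -2.14538401e-03]), 'force': array([-0.28048646, -0.06738847, -0.27122207]), 'ft_torque': array([-0.00452632, -0.01700619,  0.00306288]), 'finger_gap': 0.9995161947915023}
scene {'fovy': 53.91333961726696, 'cx': 254.4658811704267, 'cy': 191.92282242210769, 'rvec': array([ 1.01176703,  2.24654345, -1.19047711]), 'tvec': array([ 0.43851012, -0.17839109,  1.14591203])}
side {'fovy': 42.113308241869284, 'cx': 255.1110375976435, 'cy': 185.52863921871008, 'rvec': array([ 0.84943999, -2.53669278,  1.06591327]), 'tvec': array([0.48227929, 0.33242929, 0.57943908])}
wrist {'fovy': 65.70646984690485, 'cx': 254.67987423983695, 'cy': 193.29248083568712, 'rvec': array([-2.37391555, -1.70152123, -0.22210183]), 'tvec': array([-0.67386888, -0.03047596,  0.38990481])}
```

View pics/scene0.png

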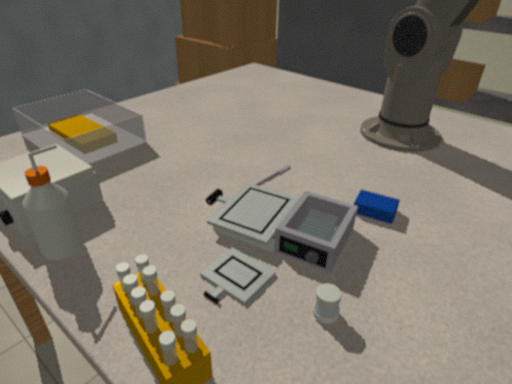

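View pics/side0.png

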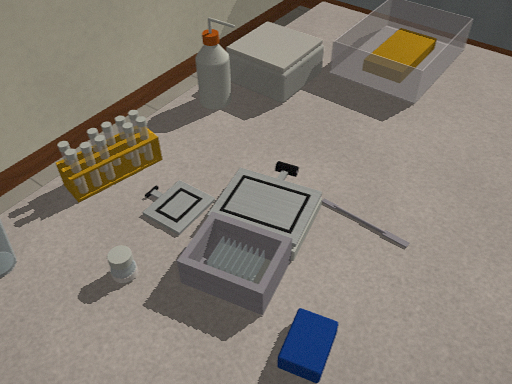

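View pics/wrist0.png

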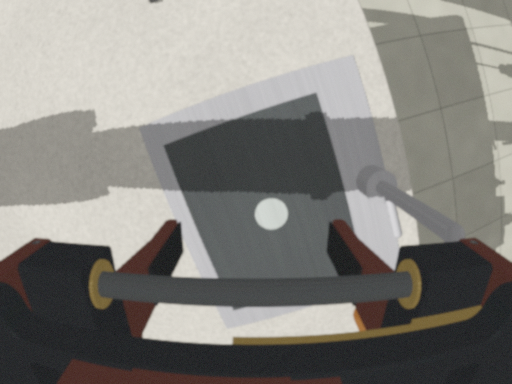

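The scene view shows the trough at about (318,230), the large lid at (255,213) with its handle at (214,197), and the small lid at (240,272). The side view shows the trough at (238,262), the lid at (268,205) and the handle at (287,169). I'll build a top-down map from the depth images.

```bash
cat > h.py <<'E'
import numpy as np,cv2
from scipy.spatial.transform import Rotation as R
def cloud(p,im,d):
    f=192/np.tan(np.radians(float(p['fovy']))/2)
    v,u=np.mgrid[:384,:512]
    c=np.stack([(u-float(p['cx']))/f*d,(v-float(p['cy']))/f*d,d],-1).reshape(-1,3)
    W=R.from_rotvec(p['rvec']).inv().apply(c-p['tvec'])
    ok=d.ravel()>0
    return W,ok,im.reshape(-1,3)
def proj(p,X):
    f=192/np.tan(np.radians(float(p['fovy']))/2)
    c=R.from_rotvec(p['rvec']).apply(X)+p['tvec']
    return c[:,:2]/c[:,2:]*f+[float(p['cx']),float(p['cy'])]
E
python3 - <<'E'
from h import *
for n in("scene","side"):
    z=np.load(f"pics/{n}0.npz");W,ok,c=cloud(z,z['im'],z['d'])
    pts={'scene':[(214,197),(255,213),(318,225),(240,272),(265,178),(376,205),(327,303),(60,220)],'side':[(287,169),(268,205),(238,262),(180,206),(309,340),(365,222),(121,262)]}[n]
    for u,v in pts: print(n,(u,v),W[v*512+u].round(3))
    np.savez(f'pics/{n}c.npz',W=W,ok=ok,c=c)
Ws=[];cs=[]
for n in("scene","side"):
    z=np.load(f'pics/{n}c.npz');Ws.append(z['W'][z['ok']]);cs.append(z['c'][z['ok']])
    W=Ws[-1];c=cs[-1]
    # lay out x in .3..1 , y -.5...5, draw height map
    ctr=np.array([0.7,0.0])
E
```

```text
scene (214, 197) [ 0.647 -0.131  0.034]
scene (255, 213) [ 0.629 -0.033  0.031]
scene (318, 225) [0.586 0.086 0.039]
scene (240, 272) [0.75  0.038 0.008]
scene (265, 178) [ 0.483 -0.128  0.007]
scene (376, 205) [0.438 0.133 0.029]
scene (327, 303) [0.737 0.199 0.045]
scene (60, 220) [ 0.917 -0.224  0.08 ]
side (287, 169) [ 0.635 -0.134  0.034]
side (268, 205) [ 0.609 -0.04   0.033]
side (238, 262) [0.577 0.082 0.03 ]
side (180, 206) [0.748 0.035 0.007]
side (309, 340) [0.418 0.127 0.03 ]
side (365, 222) [ 0.467 -0.127  0.007]
side (121, 262) [0.707 0.198 0.05 ]
```

```bash
cat > rect.py <<'E'
from h import *
import sys
def rect(z,h,x0=.48,x1=.78,y0=-.17,y1=.18,s=2000):
    # out image: col = y, row = -x
    H=int((x1-x0)*s);Wd=int((y1-y0)*s)
    r,c=np.mgrid[:H,:Wd]
    X=np.stack([x1-r/s,y0+c/s,np.full(r.shape,h)],-1).reshape(-1,3)
    uv=proj(z,X).reshape(H,Wd,2).astype(np.float32)
    return cv2.remap(z['im'][:,:,::-1].copy(),uv[...,0],uv[...,1],cv2.INTER_CUBIC)
if __name__=="__main__":
  for n in("scene","side"):
    z=np.load(f"pics/{n}0.npz")
    for h in(.032,.056):
        cv2.imwrite(f"pics/r_{n}_{int(h*1000)}.png",rect(z,h))
E
python3 rect.py
python3 -c "
import cv2,numpy as np
for h in(32,56):
    a=cv2.imread(f'pics/r_scene_{h}.png');b=cv2.imread(f'pics/r_side_{h}.png');print(a.shape)
    cv2.imwrite(f'pics/rr_{h}.png',cv2.resize(np.vstack([a,b]),None,fx=.5,fy=.5,interpolation=cv2.INTER_AREA))"
```

```text
(600, 700, 3)
(600, 700, 3)
```

View pics/r_scene_56.png

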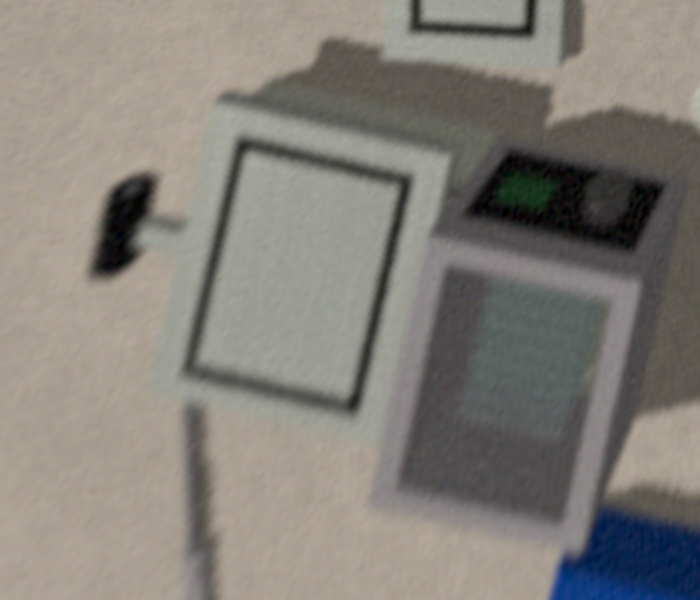

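View pics/r_side_56.png

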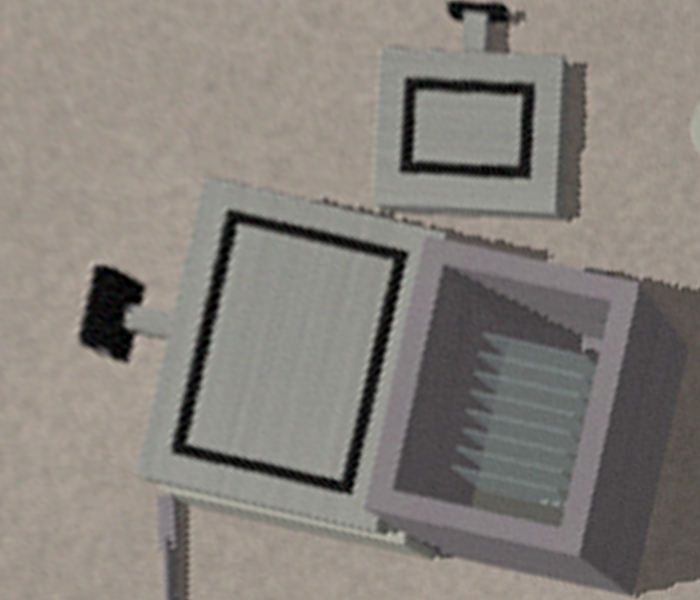

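View pics/r_scene_32.png

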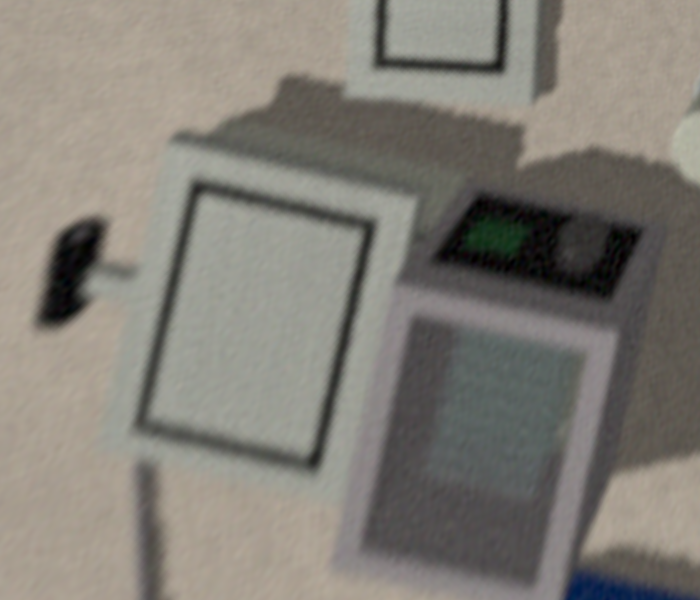

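View pics/r_side_32.png

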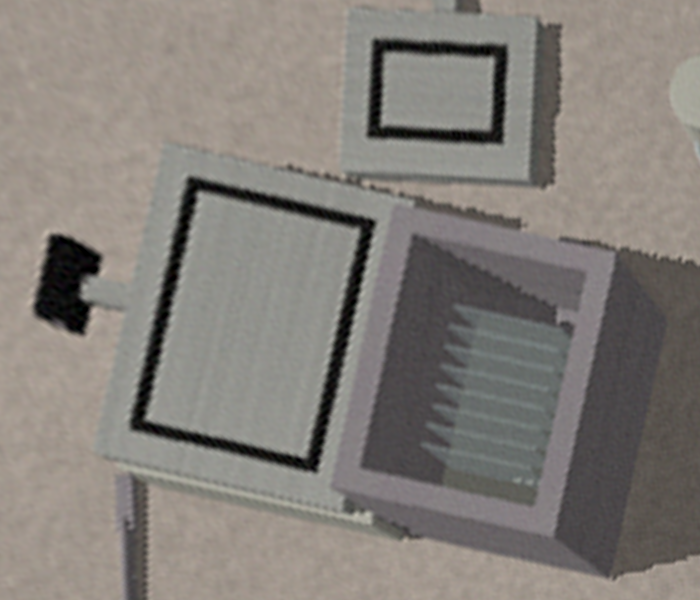

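```bash
cat > fit.py <<'E'
from h import *
def w(p): p=np.array(p,float); return np.c_[.78-p[:,1]/2000,-.17+p[:,0]/2000]
def fit(model,pts):
    m=np.array(model,float);a=m-m.mean(0);b=pts-pts.mean(0)
    th=np.arctan2((a[:,0]*b[:,1]-a[:,1]*b[:,0]).sum(),(a*b).sum())
    Rm=np.array([[np.cos(th),-np.sin(th)],[np.sin(th),np.cos(th)]])
    t=pts.mean(0)-Rm@m.mean(0); r=pts-(m@Rm.T+t)
    return t.round(4),np.degrees(th).round(2),(r*1000).round(1).tolist()
def rectm(a,b): return [(a,-b),(a,b),(-a,b),(-a,-b)]  # image TL,TR,BR,BL
inn=rectm(.058,.043);out=rectm(.07,.055)
print('bath side',fit(inn+out,w([(443,266),(609,300),(564,524),(397,492),(425,240),(637,282),(580,555),(368,510)])))
print('bath scene',fit(inn+out,w([(447,265),(608,302),(565,522),(398,487),(432,232),(642,282),(578,555),(372,505)])))
print('gasket side',fit(rectm(.062,.045),w([(192,182),(372,222),(313,468),(137,428)])))
print('gasket scene',fit(rectm(.062,.045),w([(197,185),(372,222),(315,466),(140,428)])))
E
python3 fit.py
python3 - <<'E'
from cell import arm
from h import *
# handle: dark points near
for n in("scene","side"):
    z=np.load(f'pics/{n}c.npz');W=z['W'];m=z['ok']&(z['c'].max(1)<50)&(abs(W[:,0]-.64)<.05)&(abs(W[:,1]+.13)<.04)&(W[:,2]>.015)
    print(n,m.sum(),W[m].min(0).round(3),W[m].max(0).round(3),np.median(W[m],0).round(3))
E
```

```text
bath side (array([0.5819, 0.0814]), np.float64(11.6), [[-0.4, 0.5], [-0.1, -0.7], [1.5, 0.1], [0.2, 0.8], [-1.6, 0.9], [-0.5, -0.9], [0.2, -1.2], [0.6, 0.5]])
bath scene (array([0.5831, 0.0826]), np.float64(12.64), [[-1.6, 0.1], [-1.3, -3.3], [1.9, 0.6], [0.6, 1.0], [0.5, 1.7], [-0.4, -0.6], [-0.3, -2.0], [0.6, 2.4]])
gasket side (array([ 0.6175, -0.0433]), np.float64(12.91), [[1.0, -0.7], [1.1, 1.5], [-1.0, -0.3], [-1.1, -0.5]])
gasket scene (array([ 0.6174, -0.042 ]), np.float64(12.81), [[-0.3, 0.6], [1.1, 0.4], [0.1, -0.6], [-0.9, -0.4]])
scene 92 [ 0.622 -0.141  0.024] [ 0.66  -0.126  0.039] [ 0.647 -0.133  0.034]
side 224 [ 0.591 -0.148  0.019] [ 0.658 -0.09   0.04 ] [ 0.632 -0.134  0.034]
```

```bash
cat > plan.py <<'E'
from h import *
from cell import arm
G=0.019
def ori(yaw):
    c,s=np.cos(yaw),np.sin(yaw)
    return R.from_matrix(np.array([[c,s,0],[s,-c,0],[0,0,-1]])).as_rotvec()
E
python3 - <<'E'
from plan import *
print(arm.grasp_offset, R.from_rotvec(arm.get_obs()['eef_rot']).as_matrix().round(2))
p=arm.camera_params('wrist');M=R.from_rotvec(p['rvec']);print('cam',M.inv().apply(-p['tvec']),M.inv().as_matrix().round(2))
b=np.array([.5825,.082]);yb=np.radians(12.0)
yd=np.array([-np.sin(yb),np.cos(yb)])
for k in(0,np.pi):
    for nm,P in(('handle',[.6396,-.139,.1]),('h0',[.6396,-.139,.009]),('vert',[*(b-.228*yd*0-.06*yd),.21]),('mid',[*(b+.02*yd),.17]),('end',[*(b+.099*yd),.041]),('endup',[*(b+.099*yd),.2])):
        q=arm.solve_ik(P,ori(np.radians(12.5)+k));print(k,nm,None if q is None else np.round(q,2))
E
```

```text
-0.0187 [[ 0.32  0.95 -0.  ]
 [ 0.95 -0.32 -0.  ]
 [-0.    0.   -1.  ]]
cam [0.14931147 0.66137974 0.38405376] [[ 0.32  0.91  0.24]
 [ 0.95 -0.31 -0.08]
 [-0.    0.26 -0.97]]
0 handle [-0.38  0.69  0.73  1.74 -0.56  0.93  0.8 ]
0 h0 [-0.22  0.75  0.49  1.77 -0.49  0.74  0.75]
0 vert [-0.61  0.41  0.61  1.8  -0.27  1.02  0.32]
0 mid [-0.69  0.43  0.53  1.85 -0.26  0.93  0.18]
0 end [-0.71  0.6   0.4   1.92 -0.35  0.69  0.11]
0 endup [-0.79  0.39  0.49  1.82 -0.21  0.99  0.  ]
3.141592653589793 handle [-0.61  1.01  1.26  1.76 -1.04  1.21 -1.97]
3.141592653589793 h0 [-0.6   1.19  1.25  1.8  -1.24  1.2  -1.86]
3.141592653589793 vert [-0.97  0.71  1.28  1.82 -0.73  1.2  -2.39]
3.141592653589793 mid [-1.1   0.76  1.27  1.87 -0.81  1.15 -2.45]
3.141592653589793 end [-0.22  0.58 -0.26  1.88  0.22  0.71  2.76]
3.141592653589793 endup [-0.31  0.36 -0.13  1.78  0.05  1.    2.9 ]
```

Run:
```python
from plan import *
arm.movep([.61,-.05,.2],ori(np.radians(12.5)))
p=arm.camera_params('wrist');im,d=arm.get_image('wrist')
cv2.imwrite('pics/w1.png',im[:,:,::-1]);np.savez('pics/w1.npz',im=im,d=d,**{k:np.array(v) for k,v in p.items()})
o=arm.get_obs();print(o['time_s'],o['eef_pos'])
def projf(p,X):
    f=192/np.tan(np.radians(float(p['fovy']))/2)
    c=R.from_rotvec(p['rvec']).apply(X)+p['tvec']
    n=np.linalg.norm(c[:,:2],axis=1,keepdims=True);th=np.arctan2(n[:,0],c[:,2])[:,None]
    return c[:,:2]/n*th*f+[float(p['cx']),float(p['cy'])]
for h in(.032,.056):
    s=2000;x0,x1,y0,y1=.48,.78,-.17,.18
    H,Wd=600,700
    r,c=np.mgrid[:H,:Wd]
    X=np.stack([x1-r/s,y0+c/s,np.full(r.shape,h)],-1).reshape(-1,3)
    uv=projf(p,X).reshape(H,Wd,2).astype(np.float32)
    cv2.imwrite(f'pics/rw1_{int(h*1000)}.png',cv2.remap(im[:,:,::-1].copy(),uv[...,0],uv[...,1],cv2.INTER_CUBIC))
```

```text
2.9917 [ 0.61016498 -0.04889401  0.19988924]
```

View pics/rw1_32.png

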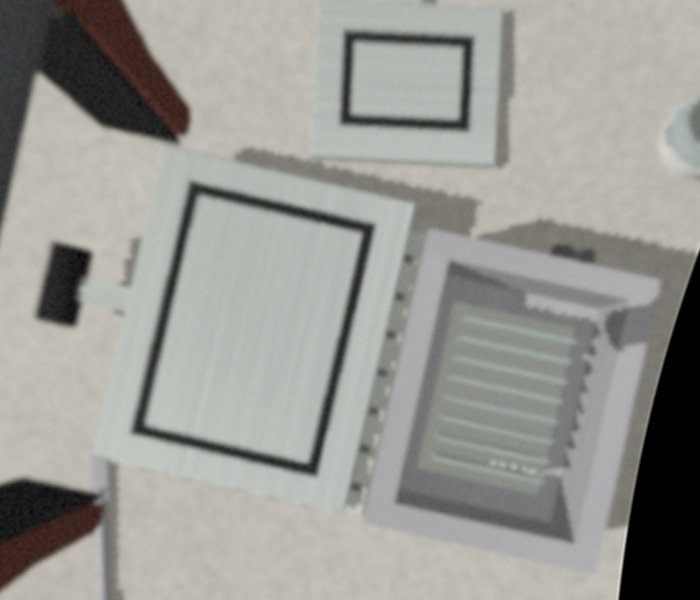

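View pics/rw1_56.png

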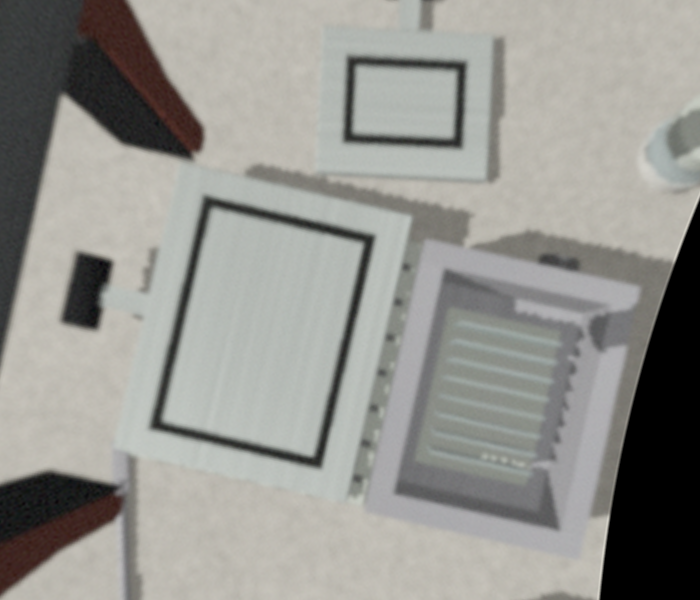

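The wrist view agrees with the others. It puts the bath at about (0.582, 0.082) with yaw 12.1°, and the lid at about (0.616, -0.043) with yaw 13°, leaving the handle near (0.638, -0.138). Next I'll grasp the handle.

Run:
```python
from plan import *
o=ori(np.radians(13.0))
arm.movep([.638,-.138,.09],o)
print(arm.line_to([.638,-.138,.0095],max_speed=.08,stop_force=8))
ob=arm.get_obs();print(ob['time_s'],ob['eef_pos'],ob['force'])
arm.grasp(40)
ob=arm.get_obs();print(ob['time_s'],ob['eef_pos'],ob['finger_gap'],ob['force'])
for n in('side','wrist'):
    im,d=arm.get_image(n);cv2.imwrite(f'pics/{n}2.png',im[:,:,::-1])
```

```text
False
4.775 [ 0.63846615 -0.1381965   0.01006344] [-0.10023327  0.52017793 -0.66473314]
5.575 [ 0.63809405 -0.13801226  0.00951233] 0.4546727659959652 [0.70641908 0.1947478  0.42441142]
```

View pics/side2.png

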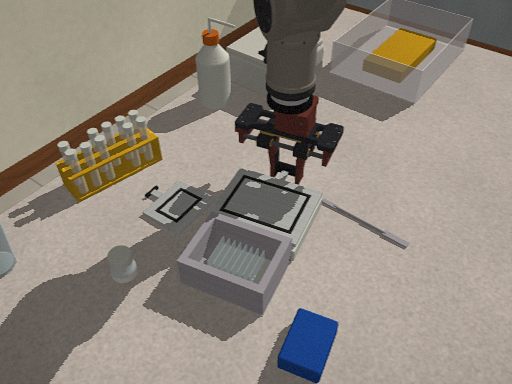

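View pics/wrist2.png

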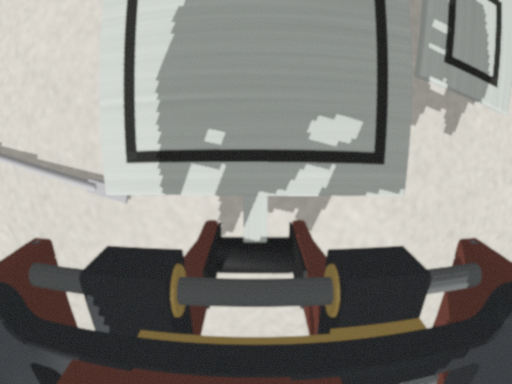

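Run:
```python
from plan import *
p=arm.camera_params('wrist');f=192/np.tan(np.radians(float(p['fovy']))/2)
M=R.from_rotvec(p['rvec']).inv();C=M.apply(-p['tvec'])
for u,v in((110,193),(255,193),(400,193)):
    a=np.array([u-p['cx'],v-p['cy']]);r=np.hypot(*a);th=r/f
    dr=M.apply([*(a/r*np.sin(th)),np.cos(th)]);X=C+dr*(.032-C[2])/dr[2]
    y=np.radians(13);e=arm.get_obs()['eef_pos'];print(X.round(4),'along lid y from grip',np.dot((X-e)[:2],[-np.sin(y),np.cos(y)]))
y=np.radians(13);yd=np.array([-np.sin(y),np.cos(y)]);o=ori(y)
g0=np.array([.638,-.138])
for t in np.radians([12,24,36,48,60,72,82,90]):
    yy=.164-.164*np.cos(t)+.004*np.sin(t); z=.024+.164*np.sin(t)+.004*np.cos(t)+.0005
    s=arm.line_to([*(g0+yy*yd),z-G],max_speed=.09,stop_force=20)
    ob=arm.get_obs();print(np.degrees(t).round(),s,ob['time_s'],ob['force'].round(1),ob['eef_pos'].round(4))
    if s:break
for n in('scene','side'):
    im,d=arm.get_image(n);cv2.imwrite(f'pics/{n}3.png',im[:,:,::-1])
```

```text
[ 0.5549 -0.1229  0.032 ] along lid y from grip 0.03348784958042156
[ 0.6295 -0.1056  0.032 ] along lid y from grip 0.03352056654106823
[ 0.7042 -0.0883  0.032 ] along lid y from grip 0.033579105402998806
12.0 False 6.2083 [ 0.9 -0.7 -1. ] [ 0.6374 -0.1339  0.0442]
24.0 False 6.7417 [-0.7 -0.  -1.7] [ 0.6348 -0.1224  0.0764]
36.0 False 7.275 [ 0.5 -0.1 -1.7] [ 0.6306 -0.1047  0.1055]
48.0 False 7.8083 [-0.3 -0.1 -1.8] [ 0.6252 -0.0816  0.1303]
60.0 False 8.3417 [-0.1  0.7 -1.4] [ 0.6187 -0.0545  0.1496]
72.0 False 8.875 [ 0.8  0.  -0.4] [ 0.6116 -0.0237  0.1627]
82.0 False 9.3417 [ 0.2 -0.1 -0.6] [0.6054 0.0037 0.1684]
90.0 False 9.75 [ 1.3 -0.2  0. ] [0.6002 0.0263 0.1695]
```

View pics/side3.png

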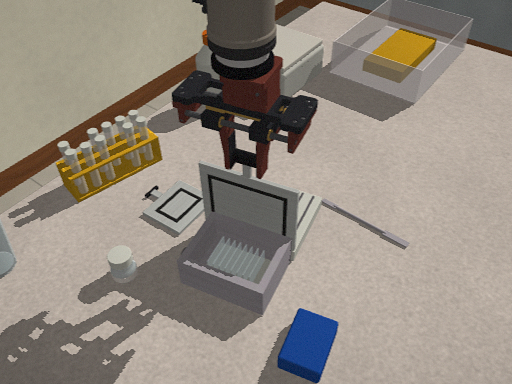

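View pics/scene3.png

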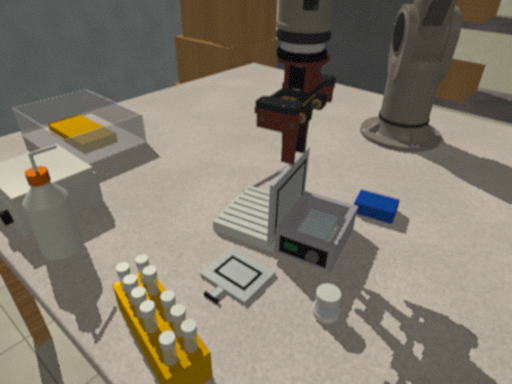

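The lid is standing upright on its edge against the wall, and the grip-to-edge distance measured 33.5 mm (nominal 34). Next I'll lift it clear, correct x and yaw, and swing it over the rim.

```bash
cat >> plan.py <<'E'
b=np.array([.582,.082]);YB=np.radians(12.1)
xd=np.array([np.cos(YB),np.sin(YB)]);yd=np.array([-np.sin(YB),np.cos(YB)])
def W(x,y,zg): return [*(b+x*xd+y*yd),zg-G]
def rep(tag,s=None):
    ob=arm.get_obs();e=ob['eef_pos'];r=e[:2]-b
    print(tag,s,ob['time_s'],ob['force'].round(1),'bath',(r@xd).round(4),(r@yd).round(4),(e[2]+G).round(4),'gap',round(ob['finger_gap'],3))
    return s
def arcs(phis,dy=0,spd=.08,L=.154,F=15):
    for t in phis:
        f=np.radians(t)
        y=-.055+L*np.sin(f)-.004*np.cos(f)+dy; z=.056+L*np.cos(f)+.004*np.sin(f)
        if rep(t,arm.line_to(W(0,y,z),max_speed=spd,stop_force=F)):break
E
python3 - <<'E'
from plan import *
rep('start')
rep('back',arm.line_to(W(.006,-.064,.195),max_speed=.05,stop_force=15))
rep('lift',arm.line_to(W(0,-.066,.213),max_speed=.05,stop_force=15,frame=None))
arm.movep(W(0,-.066,.213),ori(YB));arm.wait(.3);rep('yaw')
arcs([0,12,24])
for n in('scene','side'):
    im,d=arm.get_image(n);cv2.imwrite(f'pics/{n}4.png',im[:,:,::-1])
E
```

```text
start None 9.85 [ 0.9  0.6 -1.5] bath 0.0061 -0.0591 0.1885 gap 0.451
back False 10.1667 [-1.4  0.2 -2.6] bath 0.0057 -0.0647 0.195 gap 0.454
lift False 10.7 [ 1.6 -0.1 -1.5] bath 0.0001 -0.0658 0.2133 gap 0.453
yaw None 11.25 [-0.8 -0.7 -2.6] bath 0.0 -0.066 0.213 gap 0.453
0 False 11.5 [-0.7  0.2 -2.8] bath -0.0001 -0.058 0.2096 gap 0.453
12 False 12.05 [-0.5 -0.5 -2.5] bath 0.0001 -0.0265 0.2075 gap 0.452
24 False 12.6 [ 0.5 -0.6 -2.2] bath 0.0 0.0043 0.1983 gap 0.452
```

View pics/side4.png

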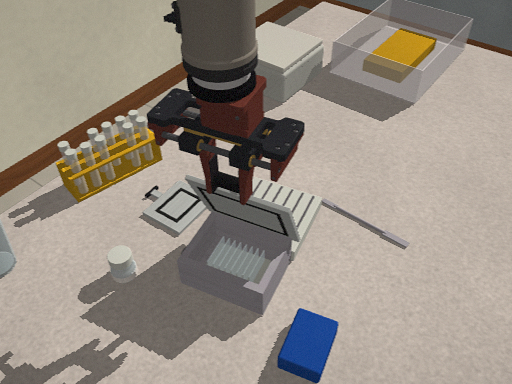

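View pics/scene4.png

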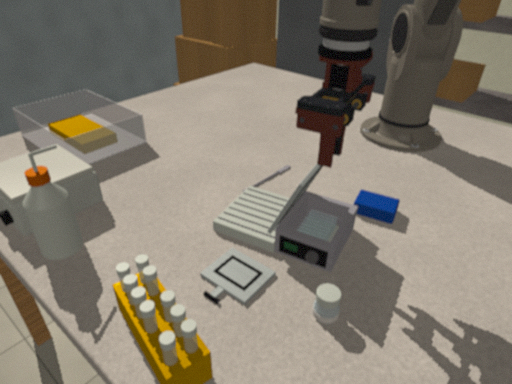

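The lid is leaning over the rim as planned, so I'll continue the swing.

Run:
```python
from plan import *
arcs([36,48,60,70,78,84,88])
for n in('scene','side'):
    im,d=arm.get_image(n);cv2.imwrite(f'pics/{n}5.png',im[:,:,::-1]);np.savez(f"pics/{n}5.npz",im=im,d=d,**{k:np.array(v) for k,v in arm.camera_params(n).items()})
from rect import rect
cv2.imwrite('pics/rr5.png',rect(np.load('pics/side5.npz'),.064))
cv2.imwrite('pics/rs5.png',rect(np.load('pics/scene5.npz'),.064))
```

```text
36 False 13.25 [-0.1 -1.3 -2.2] bath -0.0 0.0327 0.1828 gap 0.455
48 False 13.8 [ 0.6  0.2 -0.2] bath -0.0001 0.0571 0.1618 gap 0.454
60 False 14.35 [ 0.1  0.4 -1.6] bath -0.0001 0.0766 0.1362 gap 0.448
70 False 14.8333 [ 0.2 -0.  -1.5] bath -0.0001 0.0887 0.112 gap 0.456
78 False 15.25 [ 0.2  0.9 -0.5] bath -0.0003 0.0951 0.0914 gap 0.45
84 False 15.6 [-0.4 -0.6 -1.7] bath -0.0002 0.098 0.0755 gap 0.454
88 False 15.8833 [-0.1  0.4 -0.8] bath -0.0002 0.0989 0.0649 gap 0.451
```

View pics/side5.png

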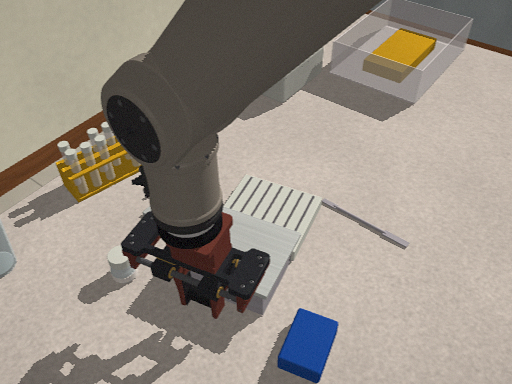

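View pics/scene5.png

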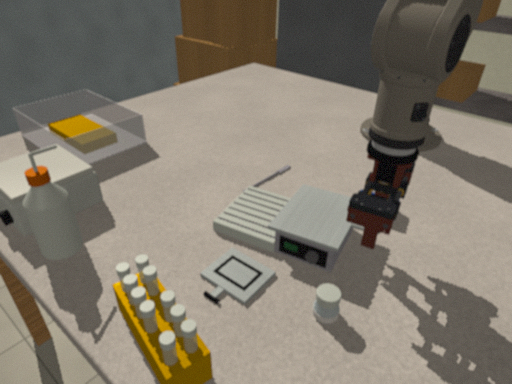

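View pics/rr5.png

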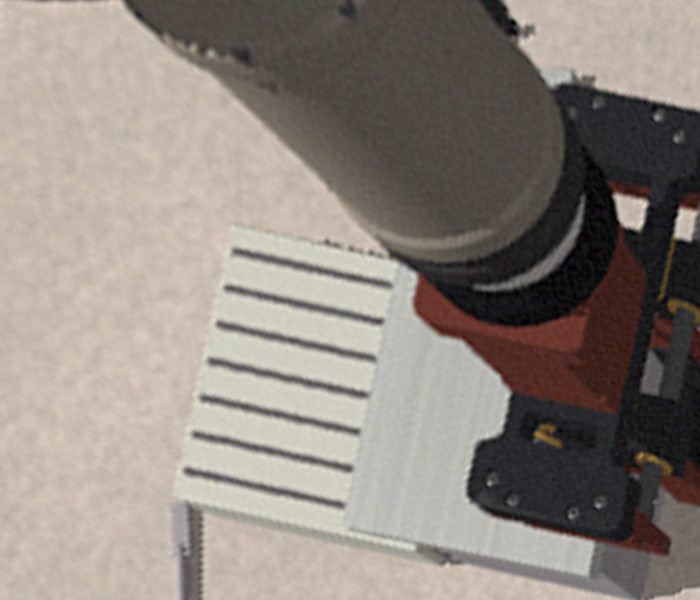

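View pics/rs5.png

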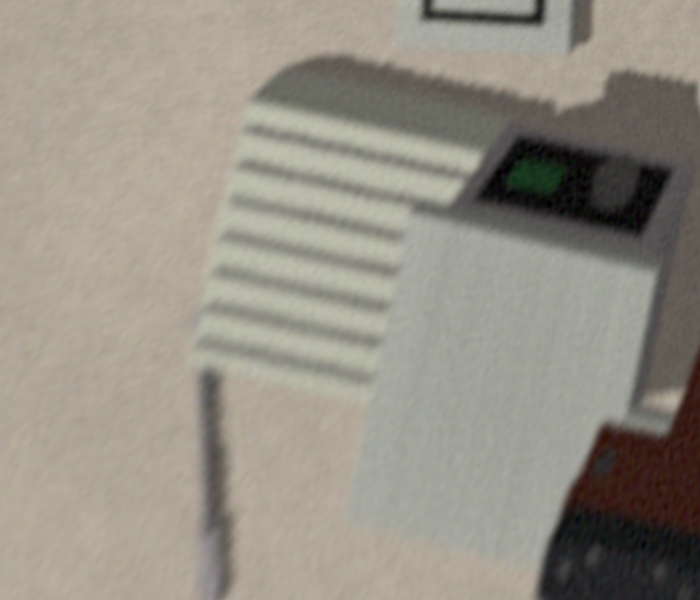

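The lid is centred to within about 1–2 mm in both views, so I'll lower it flat.

Run:
```python
from plan import *
rep('set',arm.line_to(W(0,.099,.0593),max_speed=.02,stop_force=5))
arm.wait(.3);rep('settled')
p=arm.camera_params('wrist');im,d=arm.get_image('wrist');cv2.imwrite('pics/wrist6.png',im[:,:,::-1])
im,d=arm.get_image('scene');W_,ok,c=cloud(arm.camera_params('scene'),im,d)
W_=W_.reshape(384,512,3)
# plate plane fit
A=[];
r=W_[...,:2]-b;X=r@xd;Y=r@yd
m=(abs(X)<.07)&(Y>-.055)&(Y<.05)&(abs(W_[...,2]-.062)<.012)
P=np.c_[X[m],Y[m],np.ones(m.sum())];print(m.sum(),np.linalg.lstsq(P,W_[...,2][m],rcond=None)[0])
```

```text
set False 16.4333 [-1.1  0.6  2.9] bath 0.0002 0.099 0.0596 gap 0.45
settled None 16.7333 [0.6 1.1 3.7] bath 0.0002 0.0991 0.0595 gap 0.449
2529 [ 0.00022925 -0.02216962  0.06464211]
```

View pics/wrist6.png

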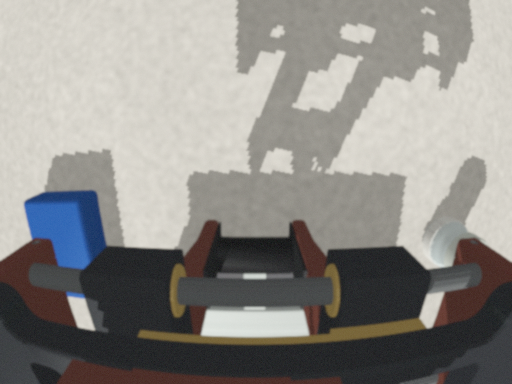

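Run:
```python
from plan import *
rep('ease',arm.line_to(W(0,.099,.0599),max_speed=.01))
arm.let_go();rep('open')
arm.line_to(W(0,.099,.16),max_speed=.12)
arm.line_to(W(0,-.02,.24),max_speed=.2);arm.wait(.2)
p=arm.camera_params('wrist');im,d=arm.get_image('wrist')
cv2.imwrite('pics/w7.png',im[:,:,::-1])
arm.movep([.55,.33,.3],ori(YB))
for n in('scene','side'):
    i2,d2=arm.get_image(n);cv2.imwrite(f'pics/{n}7.png',i2[:,:,::-1]);np.savez(f"pics/{n}7.npz",im=i2,d=d2,**{k:np.array(v) for k,v in arm.camera_params(n).items()})
    W_,ok,c=cloud(arm.camera_params(n),i2,d2);W_=W_.reshape(384,512,3);r=W_[...,:2]-b;X=r@xd;Y=r@yd
    m=(abs(X)<.07)&(abs(Y)<.055)&(abs(W_[...,2]-.062)<.012)
    P=np.c_[X[m],Y[m],np.ones(m.sum())];print(n,m.sum(),np.linalg.lstsq(P,W_[...,2][m],rcond=None)[0])
from rect import rect
cv2.imwrite('pics/rr7.png',rect(np.load('pics/side7.npz'),.064,y0=-.1,y1=.25))
rep('end')
```

```text
ease False 17.0833 [0.5 2.3 4. ] bath 0.0002 0.099 0.06 gap 0.45
open None 17.9667 [ 0.3 -0.3 -0.6] bath 0.0 0.099 0.0599 gap 1.001
scene 2718 [ 0.00105753 -0.00050593  0.06347386]
side 5404 [0.00092507 0.0005979  0.06398959]
end None 21.2583 [-0.3  0.  -0.3] bath 0.0209 0.2465 0.3188 gap 1.001
```

View pics/rr7.png

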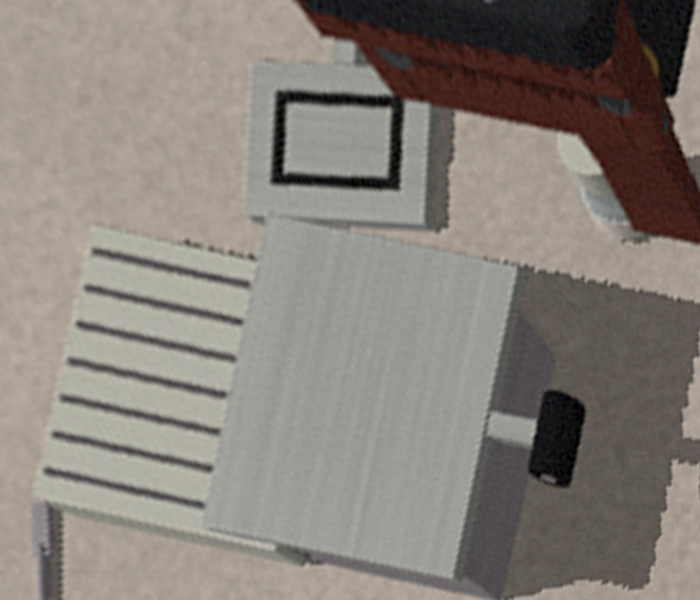

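View pics/scene7.png

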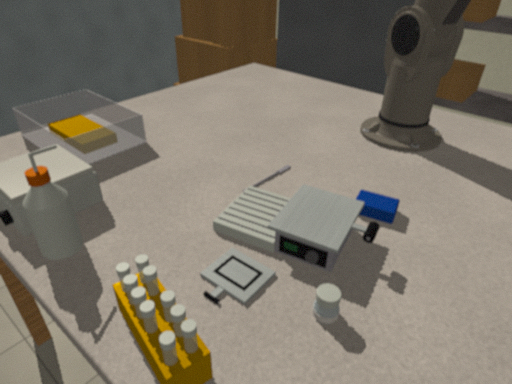

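View pics/w7.png

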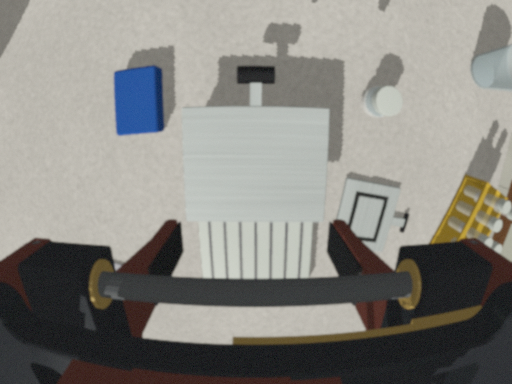

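```bash
python3 -c "
from cell import arm
arm.close_job();print(arm.get_obs()['time_s'])"
```

```text
the job is handed in; nothing more can be done
the job is handed in; nothing more can be done
```

The bath is closed, and the job was handed in at about 21 s of the 42 s allowed. I gripped the lid's T-handle by its two ends and levered the lid upright on its far edge against the trough wall. I then lifted it just clear, shifted it about 6 mm sideways and turned it about 1° to line up with the trough. From there I swung it over the rim, lowered it into contact, let go and moved the arm away.

**Position:** in the last side view the lid's centre was at (0.582, 0.0815), against (0.582, 0.082) for the trough. It was square to the trough within about 0.2° in that view, though the camera views disagreed on the trough's yaw by about 1° (11.6° to 12.6°).

**Flatness:** after release, the two fixed cameras' depth put the lid's top face at 63.5–64.0 mm (nominal 64), with a tilt of no more than about 0.1°. One scene-camera depth fit while the gripper still held the lid showed about 1.3° of tilt, but the fits after release did not.

**Forces and the small lid:** the wrist-force readings between moves stayed below about 5 N. The small lid looks unmoved in the pictures.

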